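# Return the green key tag through the turn-over tower

### The job

The green key tag has come back: take it from the stand and drop it through the twisted slot of the key-return tower so that it turns over on the way down and ends up lying in the tower's tray with its red side up. It has to go in on edge with the green side facing the tray side of the tower. Leave the blue and the yellow tag in the stand.

Things in the scene. Friction and masses are not known exactly. Their poses are not given: they have to be found in the camera images.
- green_tag: Round key tag, 44 mm diameter, 9 mm thick, 30 g, one face green, one red, brass eyelet in the middle. Origin at its centre; its z axis points out of the red face (x, y mean nothing). At the start it stands on edge in one place of the stand, centre 30 mm above the desk, green face to the stand's -x side, leaning at most a few degrees; pinch its upper half from above across the 9 mm.
- blue_tag: The same tag in blue (red back, same size, origin and axes), in another place of the stand; not to be moved.
- yellow_tag: The same tag in yellow (red back, same size, origin and axes), in another place of the stand; not to be moved.
- stand: Fixed low wooden stand, 44 x 184 x 18 mm, origin at the centre of its underside, -x towards the robot's side. Its long side lies along its y axis; the three tags stand in a row at y = -58, 0 and +58 mm, discs in the plane of its y and z axes, in slots 10 mm deep, 48 mm long and 13 mm wide, so the upper 34 mm of each disc are free.
- tower_mouth (a point): Centre of the hopper's rim on top of the tower, 280 mm above the desk; axes as tower. The opening, about 57 mm along x and 85 mm along y, narrows over 30 mm of depth to a slot about 20 mm along x and 48 mm along y: a tag goes in on edge, disc axis along x. Let go with its lower edge about 15 mm below the rim it falls in and is in the tray in about a second.
- tower_tray (a point): Centre of the tray's floor, 6 mm above the desk, 100 mm in front (-x) of the column axis; axes as tower. The floor is about 100 mm along x and 78 mm along y with a rim 22 mm high at the front and sides.
- tower: Fixed key-return tower, base 205 x 92 mm, 280 mm high: black hopper, column of polished twisted steel rods (slippery), wooden tray. Origin under the column axis; z up, -x the front, where the tray lies. The rods turn a falling tag half round, then bend forward into the tray: the face that looked to -x on entering ends underneath, the one that looked to +x ends on top.
Mind the look-alikes: they are no part of the job. What is shaped like the green_tag but pink is not meant.

How it is judged:
By the outcome, as a careful person would: the job done as asked, in the order asked, and still so for the second after the job is handed in, with the robot touching nothing.
It also fails if it takes over 42 s, if anything falls off the work surface, if the arm or the gripper's body presses on something with over 40 N, if the wrist force passes 120 N, or if a joint passes its speed limit or range.

### The arm

A 6-joint arm with a two-finger parallel gripper is mounted at the origin on the work surface; the furniture and walls round the work are solid. World frame = base frame: x ahead of the robot, y to its left, z up, the work surface at z = 0. Lengths are in mm, angles in degrees, forces in N, time in s.
With the tool pointing down it reaches from about 300 to 850 mm from the base axis. Payload 4.2 kg.
Tool frame: the origin (TCP) lies at the very end of the fingers, on their centre line; the grasp point (between the pads) lies 19 mm behind it (hold_point_z is the z of the grasp point in the tool frame, in mm); z points along the fingers, y is the direction in which the jaws open and shut (so a half turn about z gives the same grasp; the last joint's range is limited). The gripper opens to 91 mm and grips with 3 to 60 N. Pads are 32 mm wide; open, the fingers measure 118 mm over their backs; the gripper's body (76 mm by 178 mm) begins 60 mm behind the grasp point.
Start: joints at [-68.067, 18.312, 89.639, -0, 72.044, -1.146], TCP at [225.402, -528.996, 213.976] pointing down, gripper open.
Joint ranges: [-177.97, 177.97], [-48.28, 115.42], [12.27, 149.76], [-77.06, 257.06], [2.81, 150.46], [-146.56, 146.56]. Speed limits (degrees/s): [147.25, 147.25, 180, 180, 180, 180].

### API

Orientations are given as [roll, pitch, yaw] about the fixed x, y, z axes, in that order (R = Rz(yaw) Ry(pitch) Rx(roll)).
In Python, from workcell import state, grab_frame, job_done, hold_point_z gives the robot as it stands. The module is installed in compiled form; this text tells all that it offers.
- The arm moves only by the shell command python3 -m creep 'ROWS' [FORCE]. ROWS is JSON, a list of rows, each a list of 7 numbers: the closure, from 0 (fully open) to 1 (shut), then the shift along the tool's x, y, z in mm, then the turn, a rotation vector about the tool's x, y, z in degrees. A call has 1 to 5 rows; each row shifts and turns the commanded pose from where the row before left it, along the tool's axes as they then stand; what a row does not reach is not made up. A row lasts 1/8 s, in which the tool goes at most 62.5 mm and 10.7 degrees, less where a joint would pass 70% of its speed; a pose out of reach is approached as far as the arm can. A call is refused whole if a number of a shift passes 62.5 or a number of a turn 10.7, either way. A call with a gripper value outside its range is refused whole. The fingers move at their own pace and stop on an object; FORCE is the grip in N (left out, the last holds). Time passes only in rows, so rows that do not move let the fingers close. It gives the time, the measured TCP pose, the force and the opening at its end, in the units of the state.
- state(): the state, without advancing time (a new reading comes with each control period).
- grab_frame(name): name is "scene" or "side" or "wrist"; returns a dict with "frame" (400x640x3 uint8, red, green, blue), "fx", "fy", "cx", "cy" (pixels), "view" (4x4, takes a point from world to camera coordinates). Camera axes: x right, y down, z forward; pixel columns grow to the right and rows downward; lengths in mm; the calibration is good to about 2 mm. A picture is of the moment at which its call begins. There is no depth.
- job_done(): hands the job in, once; it reports no verdict.
The state is a dict: "time_s": time; "qpos": joint angles; "qvel": joint speeds; "effort": joint torques, N m; "ee_pos": TCP position; "ee_rot": TCP orientation; "force": force on the tool from outside, world axes, zero at the start; "torque": the same for the moment, N m; "gripper_width": finger opening in mm.
Only numpy, scipy, OpenCV 4.12 (cv2) and the standard library are available. Lean on these libraries where they do the work, as an engineer would, in place of code of your own. Each camera call takes 0.05 s, during which the arm holds its last target.

## Working session

There is one attempt and no reset: what is moved stays moved. The work goes in short steps, Python scripts to look and compute and a shell command to move; the robot and the scene stay as the last step left them, time stands still between calls to the robot, and variables do not carry over. Pictures are saved under pics/ and viewed, and the job is handed in when it is done.

```bash
mkdir -p pics; python3 - <<'E'
from workcell import state, grab_frame, hold_point_z
import cv2,pickle
s=state();print(s,hold_point_z if not callable(hold_point_z) else hold_point_z())
for n in("scene","side","wrist"):
    f=grab_frame(n);cv2.imwrite(f"pics/{n}0.png",f["frame"][:,:,::-1]);pickle.dump(f,open(f"{n}0.pkl","wb"));print(n,f["fx"],f["cx"],f["cy"],f["view"].round(3).tolist())
E
```

```text
{'time_s': 0.0, 'qpos': array([-6.80680903e+01,  1.83491395e+01,  8.97070696e+01, -1.06419889e-03,
        7.20438361e+01, -1.14700659e+00]), 'qvel': array([-0.03280362, -0.02750131, -0.02451913,  0.05857617, -0.0459703 ,
        0.02196359]), 'effort': array([ 5.05025000e-04, -4.12458837e+01, -2.31973225e+01,  7.25919474e-02,
        4.55339835e-02, -1.12858261e-04]), 'ee_pos': array([ 225.19186036, -528.50852253,  213.14086775]), 'ee_rot': array([-1.79899955e+02, -9.91087572e-04,  2.30792443e+01]), 'force': array([ 0.34452877, -0.19095083, -0.84585796]), 'torque': array([ 0.06054619,  0.02607188, -0.00243742]), 'gripper_width': 90.89980958614711} -18.8
scene 520.7510226790839 312.1935090251236 195.32571679162947 [[0.508, -0.861, -0.013, -221.885], [-0.367, -0.203, -0.908, 348.981], [0.779, 0.466, -0.419, 750.574], [0.0, 0.0, 0.0, 1.0]]
side 394.7696117221788 314.67911195689504 194.70278887026635 [[-0.854, -0.52, 0.001, 443.419], [-0.303, 0.496, -0.814, 299.582], [0.422, -0.695, -0.581, 836.621], [0.0, 0.0, 0.0, 1.0]]
wrist 350.1941256925245 319.48570663855264 198.87287626595364 [[0.392, -0.92, -0.002, -574.093], [-0.89, -0.38, 0.253, -27.322], [-0.234, -0.097, -0.967, 390.639], [0.0, 0.0, 0.0, 1.0]]
```

View pics/scene0.png

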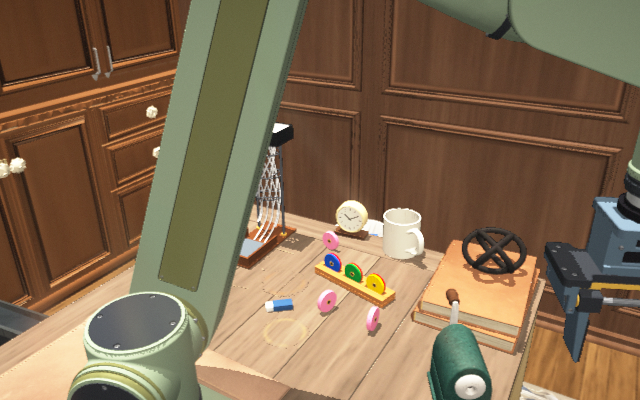

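View pics/side0.png

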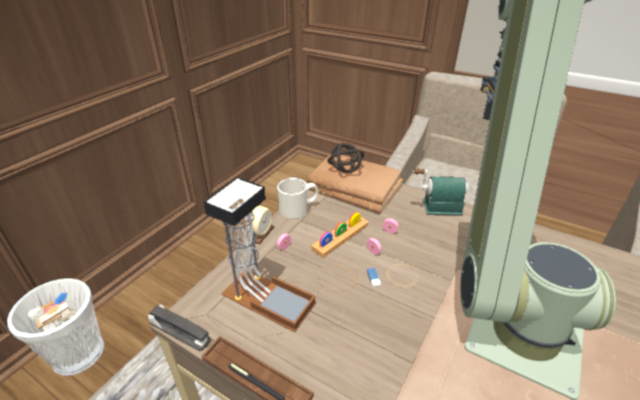

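View pics/wrist0.png

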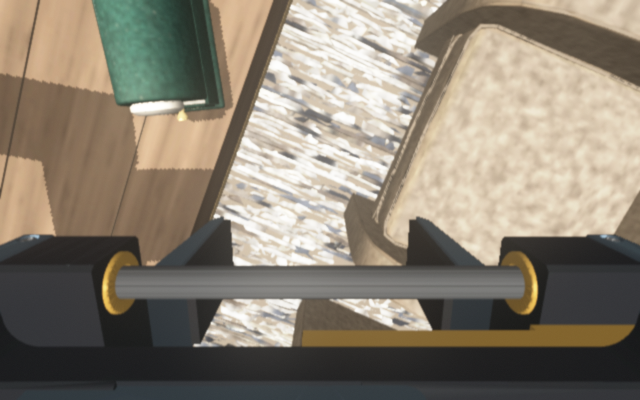

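The scene view shows the stand at about (355,280), with blue, green and yellow tags from left to right and green in the middle. The side view shows the tower's hopper at about (236,200). Next I'll enlarge both.

```bash
python3 - <<'E'
import cv2
def crop(n,o,x0,y0,x1,y1,k):
    i=cv2.imread(f"pics/{n}.png")[y0:y1,x0:x1];i=cv2.resize(i,None,fx=k,fy=k,interpolation=cv2.INTER_CUBIC)
    for x in range(x0-x0%10+10,x1,10):
        cv2.putText(i,str(x),((x-x0)*k-8,8),0,.32,(0,255,255),1);cv2.line(i,((x-x0)*k,10),((x-x0)*k,15),(0,255,255),1)
    for y in range(y0-y0%10+10,y1,10):
        cv2.putText(i,str(y),(0,(y-y0)*k+4),0,.32,(0,255,255),1);cv2.line(i,(22,(y-y0)*k),(28,(y-y0)*k),(0,255,255),1)
    cv2.imwrite(f"pics/{o}.png",i)
crop("scene0","c1",305,240,405,310,8)
crop("side0","c2",200,170,330,335,3)
crop("side0","c2b",195,170,275,230,9)
crop("side0","c3",300,200,380,260,9)
crop("side0","c4",220,260,325,330,7)
E
```

```text
(no output)
```

View pics/c1.png

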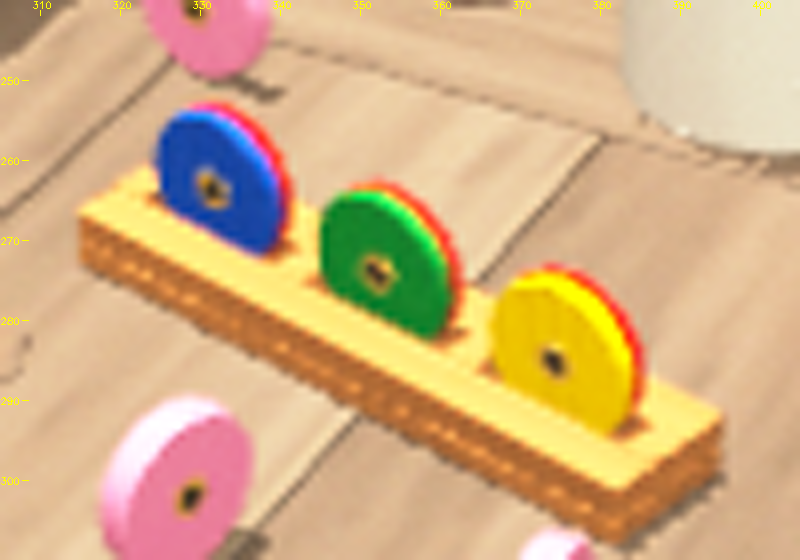

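View pics/c2b.png

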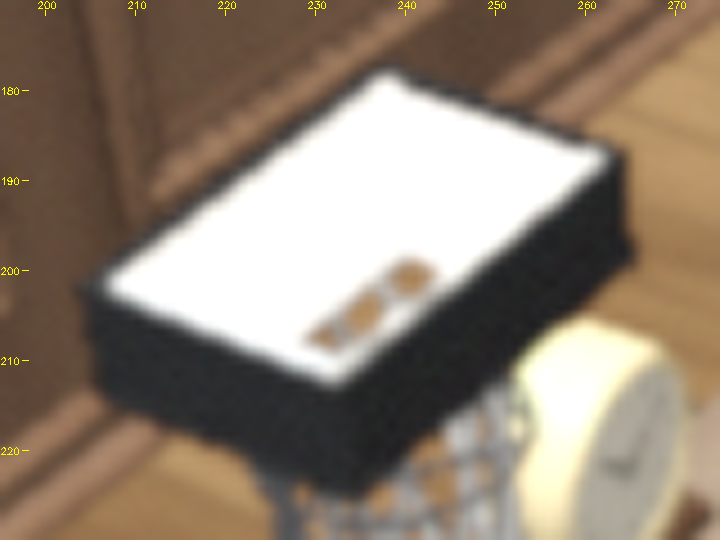

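View pics/c3.png

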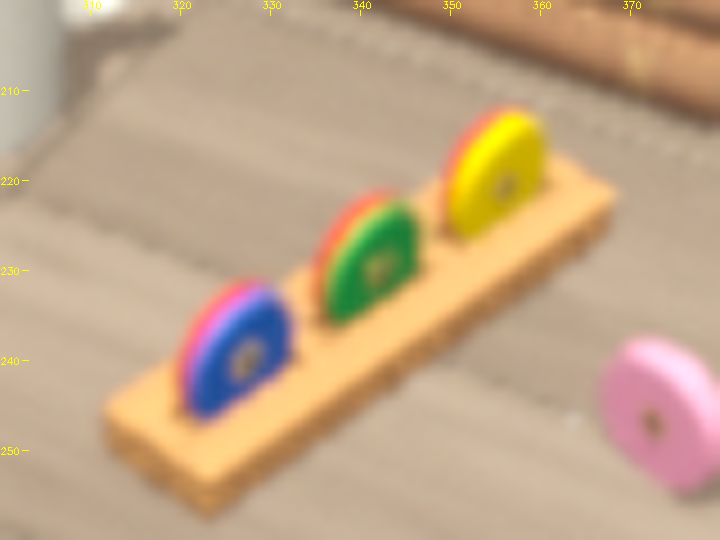

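View pics/c4.png

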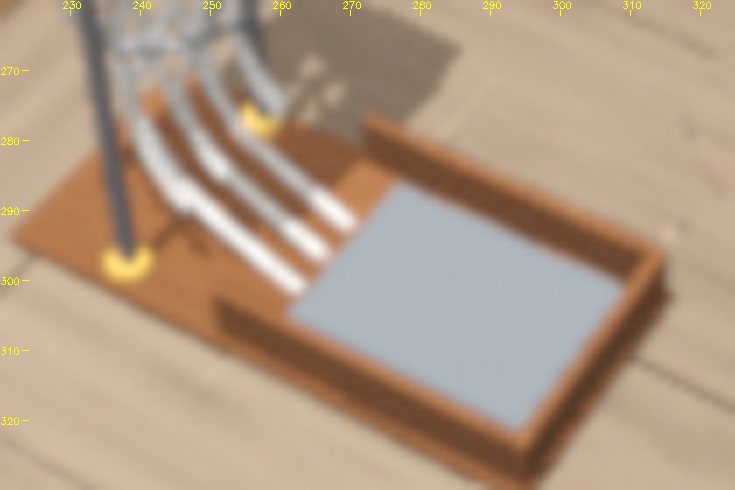

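```bash
cat > h.py <<'E'
import numpy as np,pickle
def ray(f,p,z):
    R=f["view"][:3,:3];t=f["view"][:3,3];c=-R.T@t
    d=R.T@np.array([(p[0]-f["cx"])/f["fx"],(p[1]-f["cy"])/f["fy"],1]);return c+d*(z-c[2])/d[2]
def L(n):return pickle.load(open(n+".pkl","rb"))
E
python3 - <<'E'
from h import *
S=L("scene0");D=L("side0")
def show(n,f,ps,z):
    q=np.array([ray(f,p,z)[:2] for p in ps]);print(n,q.round(1).tolist(),"mean",q.mean(0).round(1))
    for i in range(len(q)):
        e=q[(i+1)%len(q)]-q[i];print("   ",np.linalg.norm(e).round(1),np.degrees(np.arctan2(e[1],e[0])).round(1))
show("stand scene",S,[(314.9,266.2),(322.5,261.2),(395.2,291.5),(382.2,301.2)],18)
show("stand side",D,[(311.4,245.3),(323.1,253.9),(368.6,221.7)],18)
show("hop outer",D,[(204.1,201.9),(237.8,176.9),(264.1,186.9),(232.2,213.1)],280)
show("hop inner",D,[(195+105/9,170+285/9),(195+388/9,170+75/9),(195+610/9,170+158/9),(195+333/9,170+383/9)],280)
show("tray floor",D,[(220+287/7,260+313/7),(220+403/7,260+180/7),(220+625/7,260+287/7),(220+518/7,260+432/7)],6)
show("green hole side",D,[(342,230)],30); show("green hole scene",S,[(352.1,274)],30)
show("green top scene",S,[(353,262.8)],52); show("green top side",D,[(342.5,221.3)],52)
show("hop bottom?",D,[(264.1,186.9)],280)
E
```

```text
stand scene [[479.2, 18.2], [504.8, 13.9], [477.6, -167.9], [435.4, -158.3]] mean [474.3 -73.5]
    26.0 -9.6
    183.8 -98.5
    43.3 167.2
    181.8 76.1
stand side [[521.6, 12.5], [479.1, 24.3], [434.6, -154.7]] mean [478.4 -39.3]
    44.1 164.6
    184.4 -104.0
    188.5 62.5
hop outer [[610.7, 256.2], [613.2, 155.1], [543.8, 156.0], [542.0, 254.7]] mean [577.4 205.5]
    101.2 -88.6
    69.4 179.2
    98.7 91.1
    68.7 1.3
hop inner [[607.0, 253.1], [609.1, 159.0], [544.7, 159.2], [543.4, 253.6]] mean [576.  206.2]
    94.2 -88.8
    64.4 179.8
    94.4 90.8
    63.7 -0.5
tray floor [[522.7, 228.2], [523.4, 163.0], [434.8, 162.3], [433.4, 227.3]] mean [478.6 195.2]
    65.2 -89.4
    88.6 -179.5
    65.0 91.2
    89.3 0.6
green hole side [[475.8, -71.1]] mean [475.8 -71.1]
    0.0 0.0
green hole scene [[475.1, -73.2]] mean [475.1 -73.2]
    0.0 0.0
green top scene [[483.0, -70.8]] mean [483.  -70.8]
    0.0 0.0
green top side [[480.2, -80.4]] mean [480.2 -80.4]
    0.0 0.0
hop bottom? [[543.8, 156.0]] mean [543.8 156. ]
    0.0 0.0
```

The hopper centre is near (577,205), the tray lies at its −x side, and the stand is at about (478,-72) with yaw about −14°. I'll move above the stand now.

```bash
python3 -m creep '[[0,41,-32,-8,0,0,0],[0,41,-32,-8,0,0,0],[0,41,-32,-8,0,0,0],[0,41,-32,0,0,0,0],[0,41,-32,0,0,0,0]]' 20; python3 -m creep '[[0,41,-32,0,0,0,0],[0,41,-32,0,0,0,0],[0,41,-32,0,0,0,0],[0,41,-32,0,0,0,0],[0,41,-32,0,0,0,0]]'; python3 -m creep '[[0,0,0,10,0,0,-10.6],[0,0,0,10,0,0,-10.6],[0,0,0,10,0,0,-10.6],[0,0,0,10,0,0,-10.6],[0,0,0,10,0,0,-10.6]]'; python3 -m creep '[[0,0,0,0,0,0,0]]'
python3 - <<'E'
from workcell import state, grab_frame
import cv2,pickle
s=state();print(s["ee_pos"],s["ee_rot"],s["force"])
for n in("scene","side","wrist"):
    f=grab_frame(n);cv2.imwrite(f"pics/{n}1.png",f["frame"][:,:,::-1]);pickle.dump(f,open(f"{n}1.pkl","wb"))
E
```

```text
time_s: 0.78
ee_pos: [351.8, -299.9, 237.9]
ee_rot: [180.0, -0.0, 23.1]
force: [1.0, -0.6, -0.2]
gripper_width: 91.1
time_s: 1.4
ee_pos: [477.6, -72.3, 237.8]
ee_rot: [180.0, 0.0, 23.1]
force: [0.8, -1.1, 0.4]
gripper_width: 91.1
time_s: 2.02
ee_pos: [476.9, -73.8, 187.4]
ee_rot: [-180.0, 0.0, 76.4]
force: [0.7, -0.7, 0.5]
gripper_width: 91.0
time_s: 2.15
ee_pos: [476.4, -73.7, 187.1]
ee_rot: [-179.9, 0.0, 76.0]
force: [-0.6, -0.8, -0.4]
gripper_width: 91.1
[476.43416708 -73.74074785 187.13057763] [-1.79874725e+02  1.13437222e-02  7.59548432e+01] [-0.64511309 -0.78799702 -0.39313114]
```

View pics/wrist1.png

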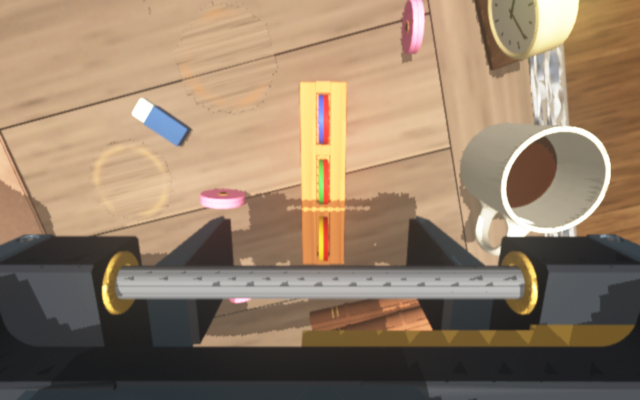

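View pics/scene1.png

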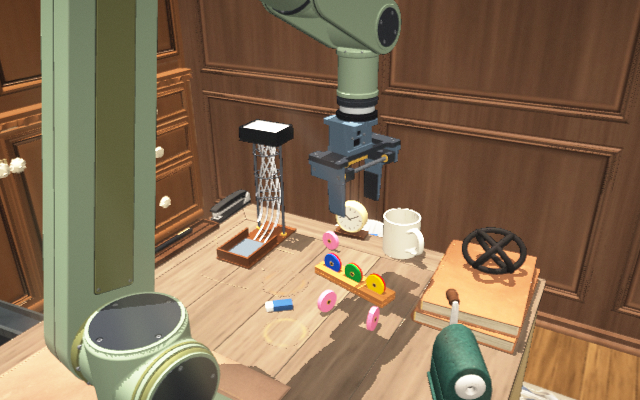

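The wrist view has the stand upright in the picture (columns 301–346), with the green tag at about (323,181). Its alignment looks good. I'll measure it, and the tower in the scene view.

```bash
cat >> h.py <<'E'
import cv2
def crop(n,o,x0,y0,x1,y1,k):
    i=cv2.imread(f"pics/{n}.png")[y0:y1,x0:x1];i=cv2.resize(i,None,fx=k,fy=k,interpolation=cv2.INTER_CUBIC)
    for x in range(x0-x0%10+10,x1,10):
        cv2.putText(i,str(x),((x-x0)*k-8,8),0,.32,(0,255,255),1);cv2.line(i,((x-x0)*k,10),((x-x0)*k,15),(0,255,255),1)
    for y in range(y0-y0%10+10,y1,10):
        cv2.putText(i,str(y),(0,(y-y0)*k+4),0,.32,(0,255,255),1);cv2.line(i,(22,(y-y0)*k),(28,(y-y0)*k),(0,255,255),1)
    cv2.imwrite(f"pics/{o}.png",i)
E
python3 - <<'E'
from h import *
crop("wrist1","d1",290,75,360,215,4)
crop("scene1","d2",210,110,310,170,8)
crop("scene1","d3",210,215,310,275,8)
E
```

```text
(no output)
```

View pics/d1.png

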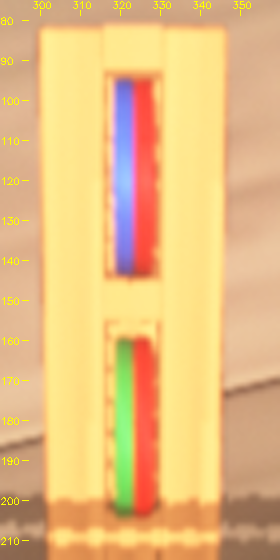

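View pics/d2.png

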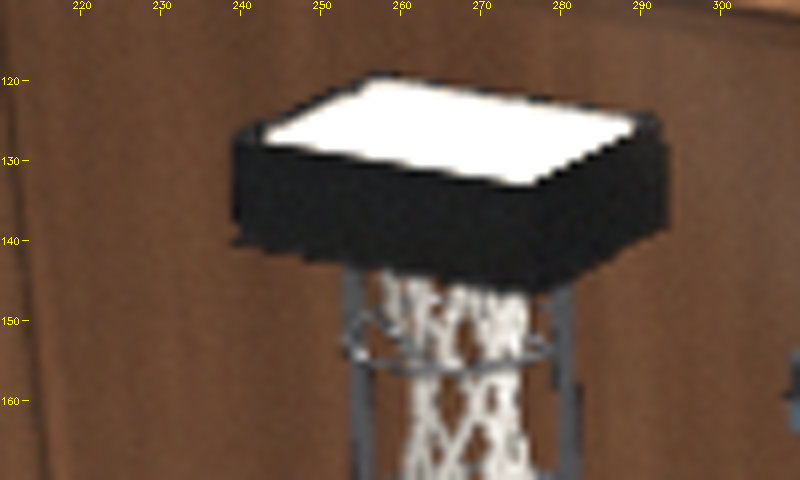

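View pics/d3.png

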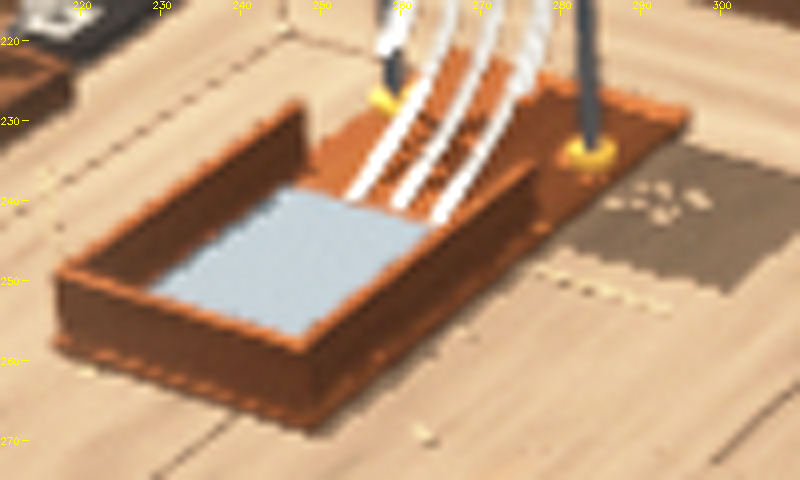

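```bash
python3 - <<'E'
from h import *
S=L("scene1");W=L("wrist1");D=L("side1")
def show(n,f,ps,z):
    q=np.array([ray(f,p,z)[:2] for p in ps]);print(n,q.round(1).tolist(),"mean",q.mean(0).round(1))
    if len(q)>1:
     for i in range(len(q)):
        e=q[(i+1)%len(q)]-q[i];print("   ",np.linalg.norm(e).round(1),np.degrees(np.arctan2(e[1],e[0])).round(1))
show("tag ends z30",W,[(323.3,159.5),(323.3,204)],30)
show("tag sides z52",W,[(318.5,181),(328.5,181)],50)
show("stand edge",W,[(300.5,82),(345.5,82),(345.5,195),(300.8,195)],18)
show("hop outer",S,[(239,127.5),(256.9,119),(292.5,124),(276.3,133.1)],280)
show("base front",S,[(217.3,258.1),(249.4,269)],0)
show("tray floor scene",S,[(210+290/8,215+183/8),(210+435/8,215+222/8)],6)
show("base back right",S,[(210+690/8,215+112/8)],6)
show("base back left side",D,[(221.7,293.6),],6)
print(W["view"].round(3))
E
```

```text
tag ends z30 [[487.5, -51.4], [477.0, -93.6]] mean [482.2 -72.5]
    43.5 -103.9
    43.5 76.1
tag sides z52 [[479.1, -66.4], [487.8, -68.5]] mean [483.4 -67.4]
    9.0 -14.1
    9.0 165.9
stand edge [[484.0, 21.8], [524.4, 11.6], [500.1, -93.2], [456.7, -82.3]] mean [491.3 -35.5]
    41.6 -14.1
    107.6 -103.0
    44.8 165.9
    107.6 75.3
hop outer [[536.2, 244.9], [609.3, 248.9], [615.3, 153.5], [542.4, 148.5]] mean [575.8 198.9]
    73.2 3.1
    95.6 -86.4
    73.0 -176.1
    96.6 93.7
base front [[423.0, 244.8], [422.5, 153.0]] mean [422.8 198.9]
    91.9 -90.3
    91.9 89.7
tray floor scene [[522.9, 237.2], [525.1, 184.9]] mean [524. 211.]
    52.3 -87.5
    52.3 92.5
base back right [[620.5, 155.0]] mean [620.5 155. ]
base back left side [[620.7, 250.4]] mean [620.7 250.4]
[[ 9.70000e-01 -2.44000e-01 -0.00000e+00 -4.81694e+02]
 [-2.36000e-01 -9.38000e-01  2.52000e-01  2.19790e+01]
 [-6.20000e-02 -2.45000e-01 -9.68000e-01  3.76259e+02]
 [ 0.00000e+00  0.00000e+00  0.00000e+00  1.00000e+00]]
```

The tag is about 3.7 mm along +tool y and 2 mm along +tool x from the TCP. I'll descend in two stages.

```bash
python3 -m creep '[[0,2,3.7,25,0,0,0],[0,0,0,25,0,0,0],[0,0,0,25,0,0,0],[0,0,0,25,0,0,0],[0,0,0,20,0,0,0]]' 12; python3 -m creep '[[0,0,0,15,0,0,0],[0,0,0,13,0,0,0],[0,0,0,12,0,0,0],[0,0,0,0,0,0,0],[0,0,0,0,0,0,0]]'
python3 - <<'E'
from workcell import state, grab_frame
import cv2,pickle
s=state();print(s["ee_pos"],s["ee_rot"],s["force"])
for n in("scene","side","wrist"):
    f=grab_frame(n);cv2.imwrite(f"pics/{n}2.png",f["frame"][:,:,::-1]);pickle.dump(f,open(f"{n}2.pkl","wb"))
from h import crop
crop("scene2","e1",300,220,400,310,8)
E
```

```text
time_s: 2.92
ee_pos: [481.5, -72.9, 67.5]
ee_rot: [180.0, 0.0, 76.0]
force: [0.3, -0.2, -0.4]
gripper_width: 91.6
time_s: 3.55
ee_pos: [481.7, -72.9, 28.3]
ee_rot: [179.9, 0.0, 76.1]
force: [0.3, 0.1, -0.5]
gripper_width: 91.0
[481.65732575 -72.90544151  28.30341557] [1.79946388e+02 1.97823726e-03 7.60729000e+01] [ 0.25572825  0.11834064 -0.51265092]
```

View pics/wrist2.png

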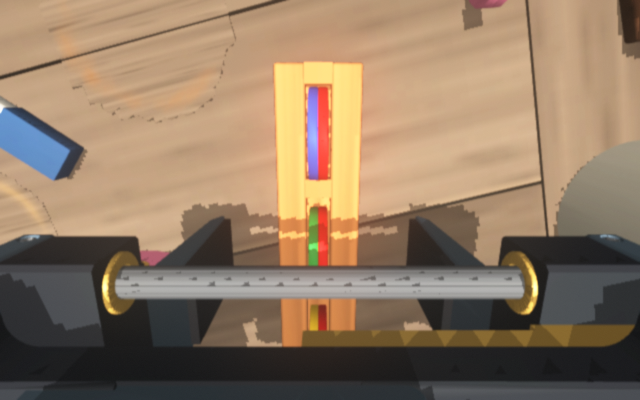

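View pics/e1.png

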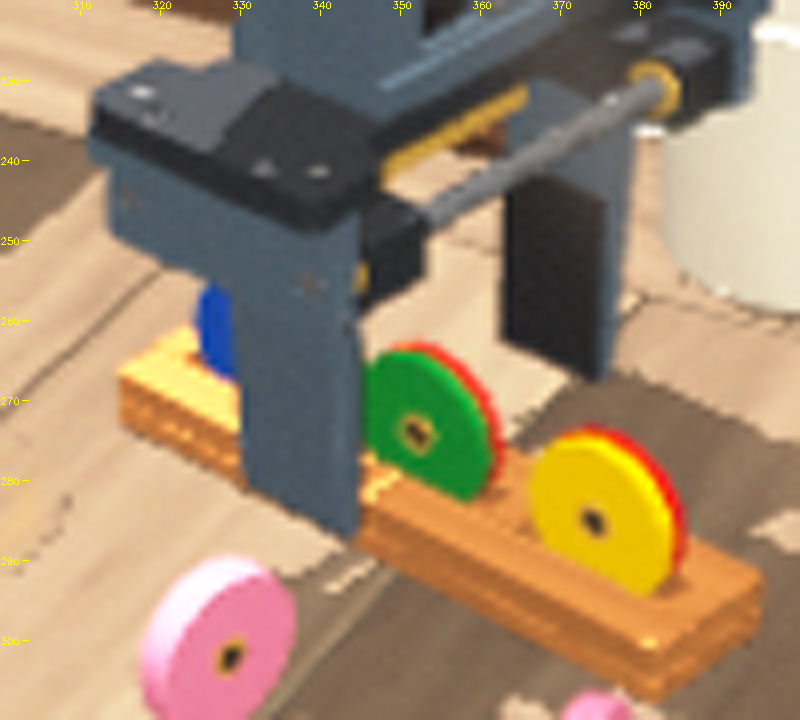

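Tag and fingers are well aligned: the tag is at column 318.5 and the finger midline at about 320. Closing.

```bash
python3 -m creep '[[0.6,0,-1,0,0,0,0],[0.9,0,0,0,0,0,0],[1,0,0,0,0,0,0],[1,0,0,0,0,0,0],[1,0,0,0,0,0,0]]' 12; python3 -m creep '[[1,0,0,0,0,0,0],[1,0,0,0,0,0,0],[1,0,0,0,0,0,0]]' 25;  python3 -m creep '[[1,0,0,-5,0,0,0],[1,0,0,-10,0,0,0],[1,0,0,-15,0,0,0],[1,0,0,-15,0,0,0],[1,0,0,0,0,0,0]]'
python3 - <<'E'
from workcell import state, grab_frame
import cv2,pickle
s=state();print(s["ee_pos"],s["ee_rot"],s["force"])
for n in("scene","side","wrist"):
    f=grab_frame(n);cv2.imwrite(f"pics/{n}3.png",f["frame"][:,:,::-1]);pickle.dump(f,open(f"{n}3.pkl","wb"))
from h import crop
crop("scene3","f1",300,210,400,310,6)
crop("side3","f2",300,180,380,260,7)
E
```

```text
time_s: 4.32
ee_pos: [480.2, -72.6, 27.9]
ee_rot: [-180.0, 0.0, 76.1]
force: [1.1, -0.3, 0.7]
gripper_width: 43.9
time_s: 4.7
ee_pos: [480.3, -72.6, 28.0]
ee_rot: [180.0, 0.0, 76.1]
force: [0.4, -0.4, -0.9]
gripper_width: 14.2
time_s: 5.32
ee_pos: [481.4, -72.8, 74.5]
ee_rot: [179.8, -0.0, 76.1]
force: [-1.4, 1.3, 0.6]
gripper_width: 8.8
[481.36156518 -72.81623156  74.45048455] [ 1.79793518e+02 -8.53127454e-03  7.60786577e+01] [-1.38438522  1.32714474  0.56294262]
```

View pics/f1.png

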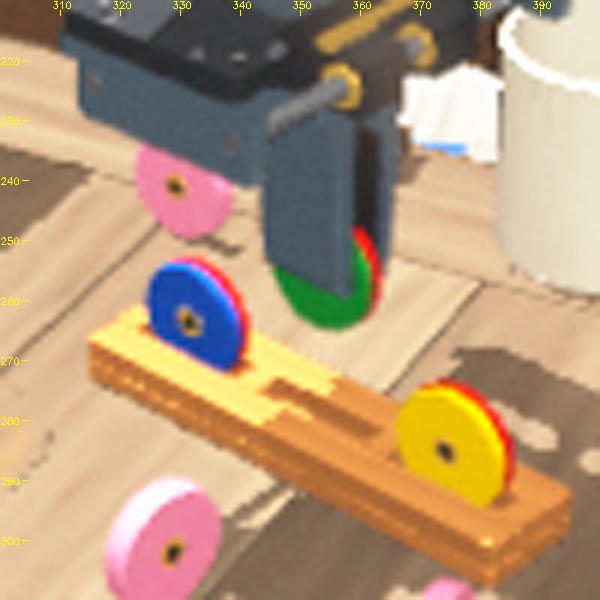

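View pics/f2.png

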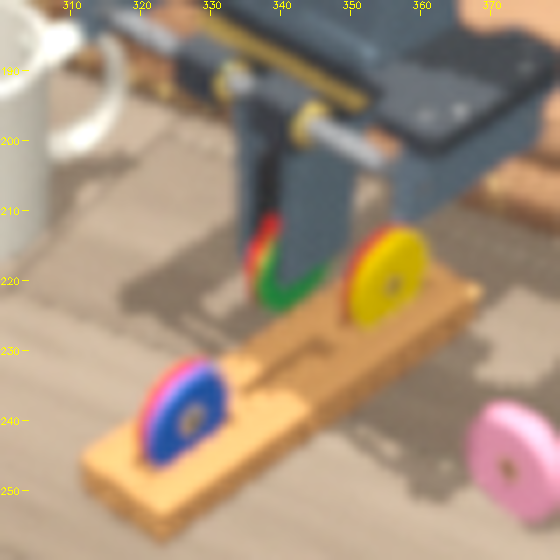

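The green tag is held, green toward −x, and the other two are untouched. The lift began before the jaws had quite closed, so I'll check how the tag sits in the fingers.

```bash
python3 - <<'E'
from h import *
S=L("scene3");D=L("side3")
def prj(f,p):
    c=f["view"]@np.array([*p,1]);return (c[0]/c[2]*f["fx"]+f["cx"],c[1]/c[2]*f["fy"]+f["cy"])
a=np.radians(-14);ux=np.array([np.cos(a),np.sin(a),0]);uy=np.array([-np.sin(a),np.cos(a),0])
for zb in (55,60,65):
    # green face disc outline, centre z zb+22
    c=np.array([481,-72.8,zb+22]);t=np.linspace(0,2*np.pi,200)
    for n,f in(("scene",S),("side",D)):
        q=np.array([prj(f,c-4.5*ux+22*np.cos(x)*uy+22*np.sin(x)*np.array([0,0,1])) for x in t]);print(zb,n,"bottom",q[q[:,1].argmax()].round(1),"left",q[:,0].min().round(1),"right",q[:,0].max().round(1))
    print([tuple(np.round(prj(f,(481-4.5-6,-72,74.5)),1)) for f in(S,D)])
E
```

```text
55 scene bottom [355.4 264. ] left 344.1 right 360.6
55 side bottom [339.4 223.6] left 336.9 right 348.1
[(np.float64(351.0), np.float64(256.4)), (np.float64(344.6), np.float64(217.7))]
60 scene bottom [355.4 261.9] left 344.1 right 360.7
60 side bottom [339.5 222.2] left 337.0 right 348.2
[(np.float64(351.0), np.float64(256.4)), (np.float64(344.6), np.float64(217.7))]
65 scene bottom [355.5 259.8] left 344.1 right 360.7
65 side bottom [339.6 220.7] left 337.0 right 348.3
[(np.float64(351.0), np.float64(256.4)), (np.float64(344.6), np.float64(217.7))]
```

The tag's lower edge is about 21 mm below the TCP, so it slipped hardly at all. I'll lift, turn to the tower's yaw, and stop short to look down into the hopper.

```bash
python3 -m creep '[[1,0,0,-57,0,0,0],[1,0,0,-57,0,0,0],[1,0,0,-57,0,0,0],[1,0,0,-57,0,0,0],[1,0,0,-57,0,0,0]]' 25; python3 -m creep '[[1,0,0,0,0,0,-7.2],[1,0,0,0,0,0,-7.2],[1,45,24,0,0,0,0],[1,45,24,0,0,0,0],[1,45,24,0,0,0,0]]';  python3 -m creep '[[1,45,24,0,0,0,0],[1,0,0,0,0,0,0]]'
python3 - <<'E'
from workcell import state, grab_frame
import cv2,pickle
s=state();print(s["ee_pos"],s["ee_rot"],s["force"])
for n in("scene","side","wrist"):
    f=grab_frame(n);cv2.imwrite(f"pics/{n}4.png",f["frame"][:,:,::-1]);pickle.dump(f,open(f"{n}4.pkl","wb"))
E
```

```text
time_s: 6.1
ee_pos: [479.8, -72.5, 359.1]
ee_rot: [-179.9, 0.0, 76.1]
force: [1.3, -0.5, -0.7]
gripper_width: 9.1
time_s: 6.72
ee_pos: [551.6, 64.2, 357.0]
ee_rot: [-179.9, 0.0, 90.5]
force: [0.3, -0.0, 0.1]
gripper_width: 8.7
time_s: 6.98
ee_pos: [575.6, 111.0, 355.6]
ee_rot: [-179.8, -0.0, 90.7]
force: [-0.0, -1.5, -0.3]
gripper_width: 8.9
[575.59994324 111.03861739 355.56758734] [-1.79810249e+02 -7.24479539e-03  9.07113145e+01] [-0.0246299  -1.47477674 -0.27217096]
```

View pics/wrist4.png

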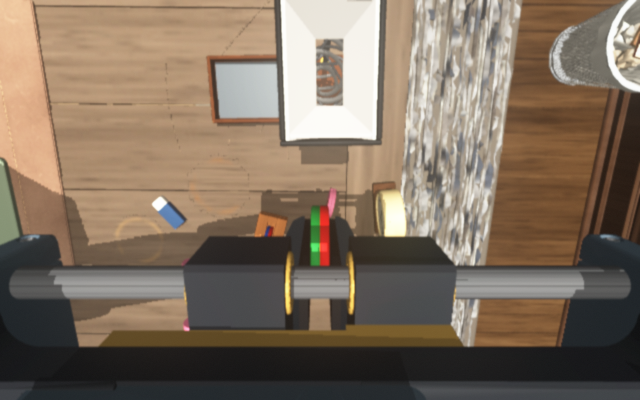

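View pics/side4.png

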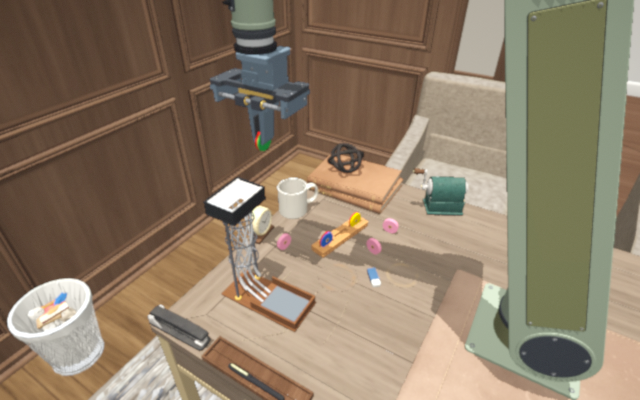

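View pics/scene4.png

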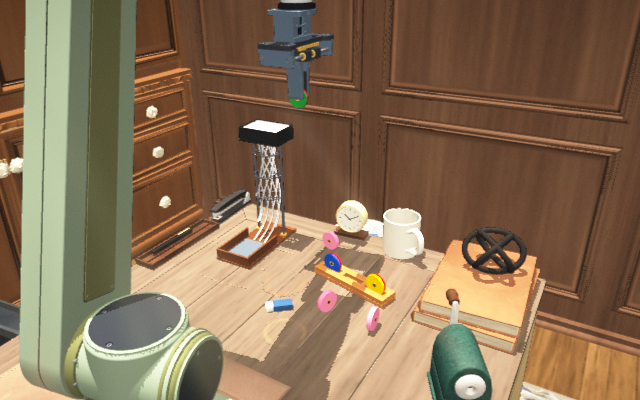

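The wrist view looks straight into the hopper. The slot is at columns 316–344 and rows 38–105, and the rim's near edge runs from (281,144) to (382,144). The rods are visible inside, and the tag is green-left, which is the tray side. Computing the offset.

```bash
python3 - <<'E'
from h import *
crop("wrist4","g1",265,0,395,240,3)
W=L("wrist4");
for n,ps,z in(("slot",[(316,38),(344,38),(344,105),(316,105)],250),("rim outer near",[(281,145),(382,145)],280),("rim inner near",[(285,137),(378,137)],280),("tag",[(311,207),(330,207)],355)):
    q=np.array([ray(W,p,z)[:2] for p in ps]);print(n,q.round(1).tolist(),q.mean(0).round(1))
# triangulate hopper centre from side+scene
S=L("scene1");D=L("side0")
P=lambda f:np.array([[f["fx"],0,f["cx"]],[0,f["fy"],f["cy"]],[0,0,1]])@f["view"][:3]
a=np.array([(239,127.5),(256.9,119),(292.5,124),(276.3,133.1)],float).T
b=np.array([(204.1,201.9),(237.8,176.9),(264.1,186.9),(232.2,213.1)],float).T
b=b[:,[0,1,2,3]]
# order by world: scene: (-x,+y),(+x,+y),(+x,-y),(-x,-y); side:(+x,+y),(+x,-y),(-x,-y),(-x,+y)
b=b[:,[3,0,1,2]]
X=cv2.triangulatePoints(P(S),P(D),a,b);X=(X[:3]/X[3]).T;print(X.round(1),X.mean(0))
c=W["view"]@np.array([575.6,111,375,1]);print("tool col",c[0]/c[2]*W["fx"]+W["cx"])
E
```

```text
slot [[571.6, 228.7], [592.1, 228.8], [593.3, 181.6], [571.9, 181.4]] [582.2 205.1]
rim outer near [[548.0, 154.0], [618.7, 154.6]] [583.3 154.3]
rim inner near [[550.8, 159.5], [615.6, 160.1]] [583.2 159.8]
tag [[571.0, 130.5], [580.7, 130.6]] [575.9 130.5]
[[544.8 251.9 276.7]
 [614.5 253.1 277.6]
 [614.9 153.5 279.6]
 [547.2 152.2 277.6]] [580.37102305 202.6916793  277.87188607]
tool col 319.5529788793164
```

View pics/g1.png

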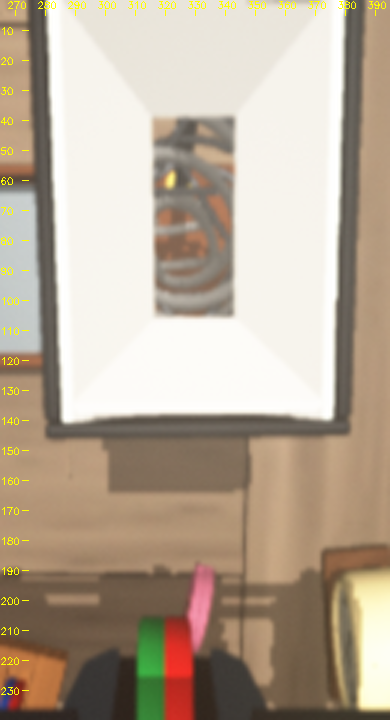

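Estimates agree to within a few mm: triangulated (580.4,202.7) and wrist (582.2,205.1). I'll aim for (581.5,204).

```bash
python3 -m creep '[[1,31,2,0,0,0,0],[1,31,2,0,0,0,0],[1,31,2,0,0,0,0],[1,0,0,20,0,0,0],[1,0,0,20,0,0,0]]' 25; python3 -m creep '[[1,0,0,8,0,0,0],[1,0,0,0,0,0,0],[1,0,0,0,0,0,0]]'
python3 - <<'E'
from workcell import state, grab_frame
import cv2,pickle
s=state();print(s["ee_pos"],s["ee_rot"],s["force"])
for n in("scene","side","wrist"):
    f=grab_frame(n);cv2.imwrite(f"pics/{n}5.png",f["frame"][:,:,::-1]);pickle.dump(f,open(f"{n}5.pkl","wb"))
from h import crop
crop("scene5","k1",220,60,320,160,6)
crop("side5","k2",190,120,290,220,6)
E
```

```text
time_s: 7.75
ee_pos: [579.7, 200.2, 317.8]
ee_rot: [180.0, 0.0, 90.4]
force: [0.5, 0.5, 0.0]
gripper_width: 9.1
time_s: 8.12
ee_pos: [580.3, 200.9, 311.0]
ee_rot: [179.9, -0.0, 90.4]
force: [0.1, 0.5, -0.1]
gripper_width: 8.9
[580.3309887  200.89856351 311.01821097] [ 1.79897539e+02 -2.56311207e-02  9.04409396e+01] [ 0.09995529  0.54004105 -0.11989485]
```

View pics/wrist5.png

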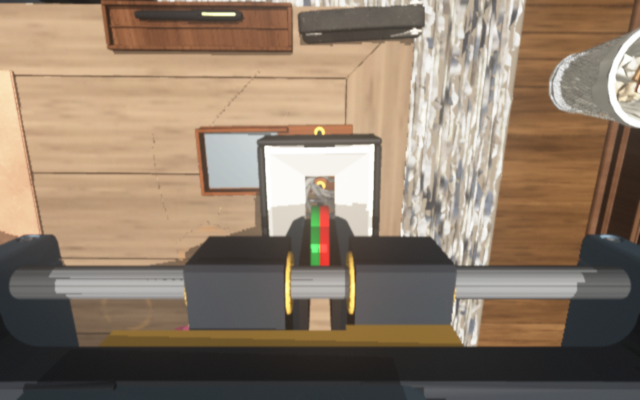

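View pics/k1.png

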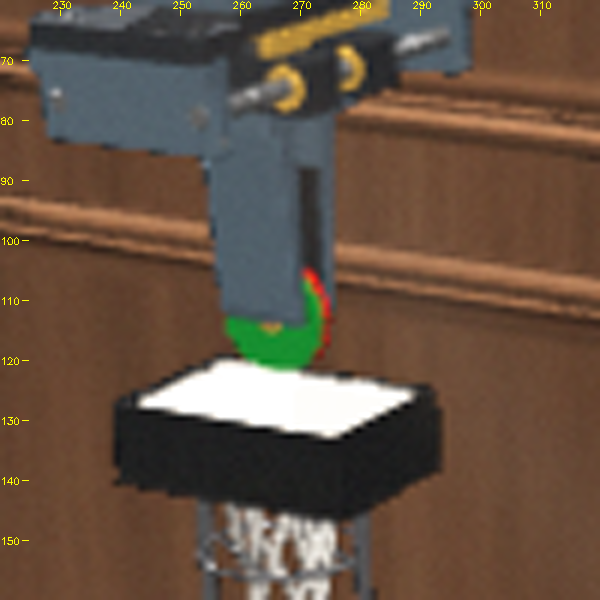

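View pics/k2.png

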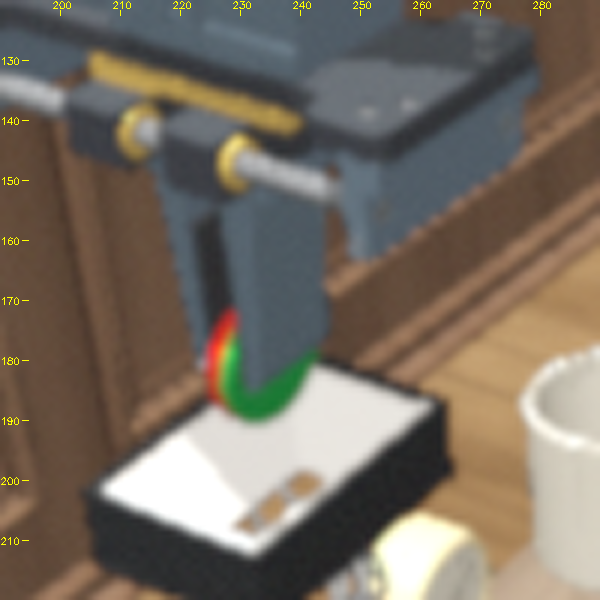

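```bash
python3 - <<'E'
from h import *
W=L("wrist5")
for n,p,z in(("rim far outer",(320,136),280),("slot far",(321,177),250),("rim far inner",(320,144),280)): print(n,ray(W,p,z).round(1))
E
```

```text
rim far outer [581.2 256.9 280. ]
slot far [582.2 227.4 250. ]
rim far inner [581.3 252.4 280. ]
```

The slot and rim midlines are at column 320.5–321 and the tag at 320, so x is centred. Next is +3 mm in y, then lower.

```bash
python3 -m creep '[[1,3,0.5,8,0,0,0],[1,0,0,8,0,0,0],[1,0,0,8,0,0,0],[1,0,0,2,0,0,0],[1,0,0,0,0,0,0]]' 25
python3 - <<'E'
from workcell import state, grab_frame
import cv2,pickle
s=state();print(s["ee_pos"],s["ee_rot"],s["force"])
for n in("scene","side","wrist"):
    f=grab_frame(n);cv2.imwrite(f"pics/{n}6.png",f["frame"][:,:,::-1]);pickle.dump(f,open(f"{n}6.pkl","wb"))
from h import crop
crop("scene6","m1",220,60,320,160,5)
crop("side6","m2",190,120,290,220,5)
a=cv2.imread("pics/m1.png");b=cv2.imread("pics/m2.png");cv2.imwrite("pics/m.png",cv2.resize(cv2.hconcat([a,b]),(800,400)))
E
```

```text
time_s: 8.9
ee_pos: [580.4, 204.2, 283.7]
ee_rot: [-180.0, 0.0, 90.5]
force: [0.4, -0.9, -0.2]
gripper_width: 8.8
[580.41163562 204.21788544 283.73419581] [-1.79983015e+02  9.77061902e-03  9.04747462e+01] [ 0.44997821 -0.86779929 -0.21272917]
```

View pics/m.png

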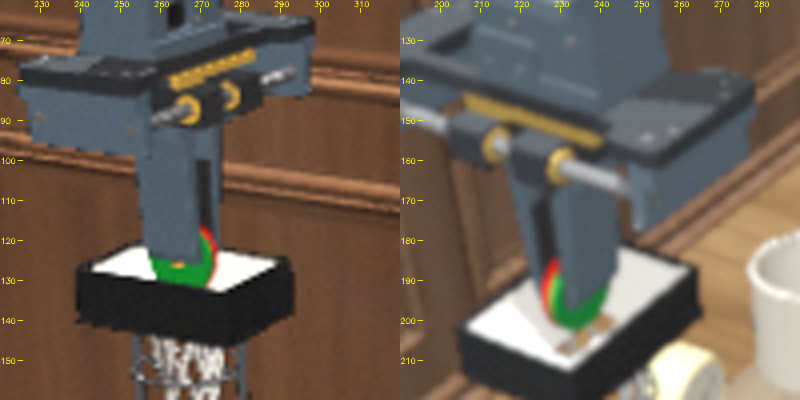

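View pics/wrist6.png

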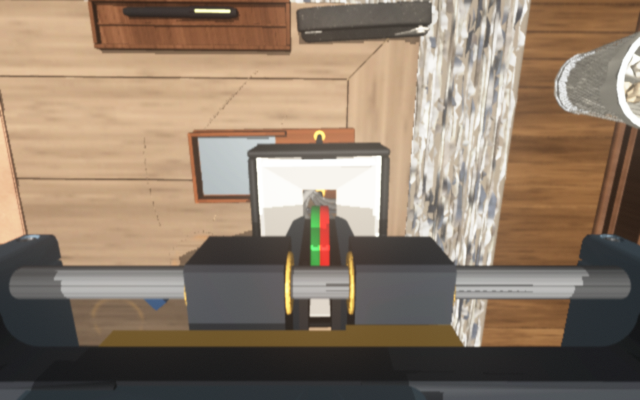

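The tag's lower edge is inside the hopper, centred, with green toward the tray. Releasing.

```bash
python3 -m creep '[[0.5,0,0,0,0,0,0],[0.5,0,0,0,0,0,0],[0.5,0,0,0,0,0,0],[0.5,0,0,0,0,0,0],[0.5,0,0,0,0,0,0]]'; python3 -m creep '[[0.5,0,0,-10,0,0,0],[0.5,0,0,-20,0,0,0],[0.5,0,0,-30,0,0,0],[0.5,0,0,-30,0,0,0],[0.5,0,0,0,0,0,0]]'; python3 -m creep '[[0.5,-60,0,0,0,0,0],[0.5,-60,0,0,0,0,0],[0.5,0,0,0,0,0,0],[0.5,0,0,0,0,0,0]]'
python3 - <<'E'
from workcell import state, grab_frame
import cv2,pickle
s=state();print(s["time_s"],s["ee_pos"],s["force"])
for n in("scene","side","wrist"):
    f=grab_frame(n);cv2.imwrite(f"pics/{n}7.png",f["frame"][:,:,::-1]);pickle.dump(f,open(f"{n}7.pkl","wb"))
E
```

```text
time_s: 9.68
ee_pos: [580.5, 204.2, 283.9]
ee_rot: [180.0, 0.0, 90.5]
force: [0.4, 0.5, -0.7]
gripper_width: 45.8
time_s: 10.3
ee_pos: [581.3, 204.6, 377.2]
ee_rot: [179.6, -0.1, 90.5]
force: [-0.2, -0.2, 0.2]
gripper_width: 45.4
time_s: 10.8
ee_pos: [581.2, 84.5, 373.2]
ee_rot: [-179.9, -0.0, 90.5]
force: [0.7, -0.3, -0.1]
gripper_width: 45.5
10.8 [581.23624316  84.51088849 373.23886732] [ 0.74116636 -0.27229597 -0.05955435]
```

View pics/scene7.png

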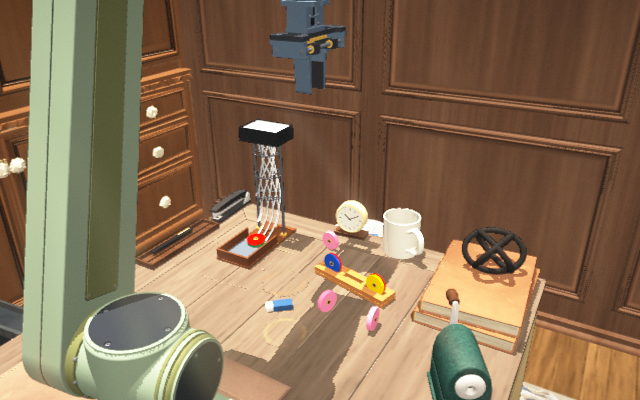

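View pics/side7.png

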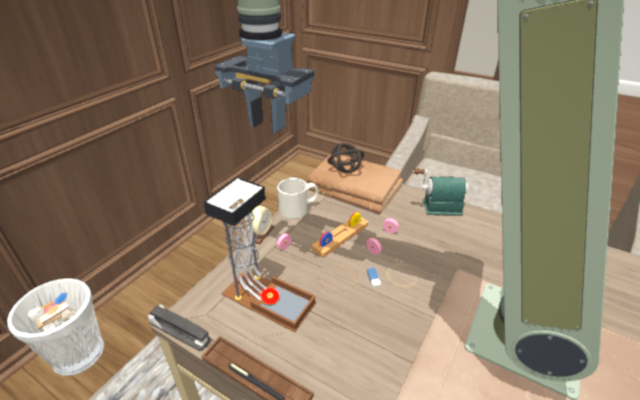

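View pics/wrist7.png

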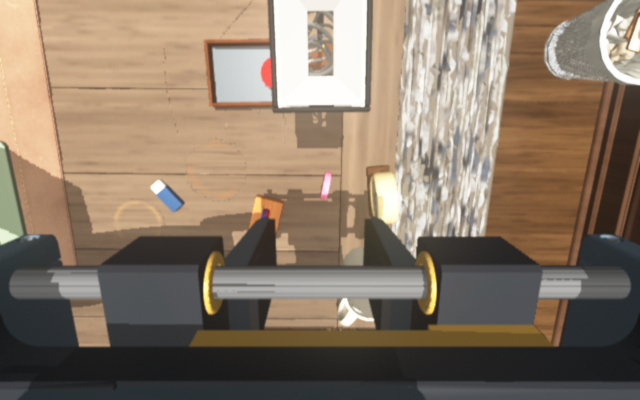

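The tag is red-up at the rear of the tray, at scene (257,240). It may still be moving or be propped on the rod ends, so I'll wait and look closer.

```bash
python3 -m creep '[[0.5,0,0,0,0,0,0],[0.5,0,0,0,0,0,0],[0.5,0,0,0,0,0,0],[0.5,0,0,0,0,0,0],[0.5,0,0,0,0,0,0]]'
python3 - <<'E'
from workcell import state, grab_frame
import cv2,pickle
from h import crop
for n in("scene","side"):
    f=grab_frame(n);cv2.imwrite(f"pics/{n}8.png",f["frame"][:,:,::-1]);pickle.dump(f,open(f"{n}8.pkl","wb"))
crop("scene7","n0",210,215,310,275,5);crop("scene8","n1",210,215,310,275,8);crop("side8","n2",220,260,325,330,7)
a=cv2.absdiff(cv2.imread("pics/scene7.png"),cv2.imread("pics/scene8.png"))[215:275,210:310];print(a.max())
E
```

```text
time_s: 11.58
ee_pos: [581.4, 84.2, 374.0]
ee_rot: [180.0, 0.0, 90.5]
force: [-0.1, 0.6, 0.4]
gripper_width: 45.3
14
```

View pics/n1.png

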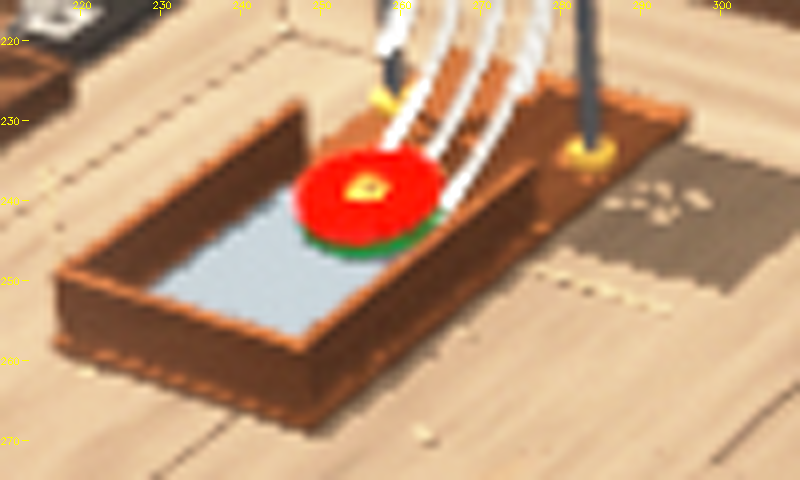

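View pics/n2.png

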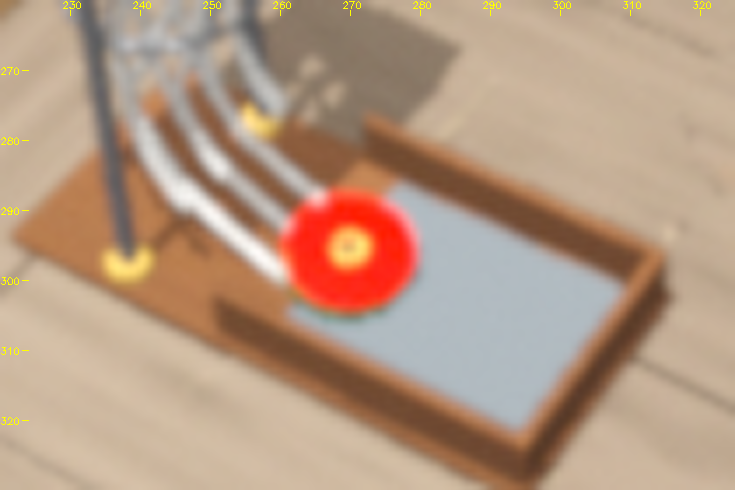

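It's at rest. I'll check the height and tilt to see whether it lies flat on the floor or is propped on the rods.

```bash
python3 - <<'E'
from h import *
from scipy.optimize import least_squares
S=L("scene8");D=L("side8")
obs=[]
for n,f,(x0,y0,x1,y1) in(("scene8",S,(240,225,270,250)),("side8",D,(255,280,285,310))):
    i=cv2.imread(f"pics/{n}.png")[y0:y1,x0:x1];i=cv2.resize(i,None,fx=8,fy=8,interpolation=cv2.INTER_CUBIC).astype(int)
    b,g,r=i[...,0],i[...,1],i[...,2]
    m=((r>170)&(r-g>110)&(r-b>110)).astype(np.uint8)
    c=max(cv2.findContours(m,0,1)[0],key=cv2.contourArea);h=cv2.convexHull(c)
    el=cv2.fitEllipse(c);print(n,el[0][0]/8+x0-.44,el[0][1]/8+y0-.44,el[1][0]/8,el[1][1]/8,el[2])
    obs.append((f,h[:,0,:]/8+[x0-.44,y0-.44]))
def res(p):
    c=p[:3];n=np.array([p[3],p[4],1]);n/=np.linalg.norm(n);out=[]
    for f,h in obs:
        R=f["view"][:3,:3];o=-R.T@f["view"][:3,3]
        d=np.c_[(h[:,0]-f["cx"])/f["fx"],(h[:,1]-f["cy"])/f["fy"],np.ones(len(h))]@R
        X=o+d*(((c-o)@n)/(d@n))[:,None];out.append(np.linalg.norm(X-c,axis=1)-p[5])
    return np.concatenate(out)
s=least_squares(res,[505,200,15,0,0,22],loss="soft_l1");print(s.x.round(3),np.abs(s.fun).mean(), "tilt deg",np.degrees(np.arctan(np.hypot(*s.x[3:5]))))
E
```

```text
scene8 255.4427075958252 238.54120880126953 12.362007141113281 18.95609474182129 80.1148452758789
side8 269.3505206680298 295.32149368286133 17.137222290039062 19.02231788635254 94.74727630615234
[ 5.16883e+02  2.03685e+02  1.73610e+01 -2.55000e-01 -3.90000e-02
  2.28340e+01] 0.42028915704984376 tilt deg 14.44316560502377
```

```bash
python3 - <<'E'
from h import *
S=L("scene8");D=L("side8")
def prj(f,X):
    c=(f["view"][:3,:3]@X.T).T+f["view"][:3,3];return np.c_[c[:,0]/c[:,2]*f["fx"]+f["cx"],c[:,1]/c[:,2]*f["fy"]+f["cy"]]
t=np.linspace(0,2*np.pi,100)
for tilt in(0,5,10,15,20):
    a=np.radians(tilt);u=np.array([np.cos(a),0,np.sin(a)]);v=np.array([0,1,0])
    X=np.array([515,203,16])+22*(np.cos(t)[:,None]*u+np.sin(t)[:,None]*v)
    print(tilt,[(np.round(e[1][0]/e[1][1],3),np.round(e[1][1],1),np.round(e[2],1)) for e in(cv2.fitEllipse(prj(f,X).astype(np.float32)) for f in(S,D))])
# rod tip / floor edge location
print("rod tips floor side:",[ray(D,p,9).round(1) for p in((263,301.5),(266.5,296.5),(270.5,292))])
E
```

```text
0 [(np.float64(0.488), np.float64(18.6), np.float64(85.5)), (np.float64(0.773), np.float64(19.4), np.float64(79.8))]
5 [(np.float64(0.545), np.float64(18.6), np.float64(81.8)), (np.float64(0.813), np.float64(19.4), np.float64(85.8))]
10 [(np.float64(0.598), np.float64(18.6), np.float64(77.8)), (np.float64(0.848), np.float64(19.3), np.float64(93.2))]
15 [(np.float64(0.646), np.float64(18.6), np.float64(73.3)), (np.float64(0.875), np.float64(19.2), np.float64(102.5))]
20 [(np.float64(0.689), np.float64(18.6), np.float64(68.5)), (np.float64(0.893), np.float64(19.2), np.float64(114.0))]
rod tips floor side: [array([522.7, 220.5,   9. ]), array([524.6, 204.8,   9. ]), array([524.6, 189.3,   9. ])]
```

The ellipse shapes say the tag leans about 12°, with its rear edge on the rod tips (tips at x≈523, tag rear at about 538). It's red-up and in the tray, but I'd like it flat. I'll press it very lightly with closed fingers and draw it about 25 mm forward. First step is to position with yaw 180, jaws across y, away from the tower.

```bash
python3 -m creep '[[1,60,-47,0,0,0,0],[1,60,-47,0,0,0,0],[1,0,0,0,0,0,-10],[1,0,0,0,0,0,-10],[1,0,0,0,0,0,-10]]' 20; python3 -m creep '[[1,0,0,0,0,0,-10],[1,0,0,0,0,0,-10],[1,0,0,0,0,0,-10],[1,0,0,0,0,0,-10],[1,0,0,0,0,0,-10]]'; python3 -m creep '[[1,0,0,0,0,0,-9.5],[1,0,0,0,0,-6,0],[1,0,0,0,0,-6,0],[1,0,0,0,0,0,0]]'
python3 - <<'E'
from workcell import state
s=state();print(s["qpos"].round(1),s["ee_pos"],s["ee_rot"],s["force"])
from scipy.spatial.transform import Rotation as R
print(R.from_euler("xyz",s["ee_rot"],degrees=True).as_matrix().round(3))
E
```

```text
time_s: 12.3
ee_pos: [503.4, 182.2, 374.1]
ee_rot: [180.0, 0.0, 120.8]
force: [-0.4, -0.3, 1.1]
gripper_width: 0.4
time_s: 12.92
ee_pos: [503.5, 182.0, 374.0]
ee_rot: [180.0, 0.0, 170.8]
force: [-0.2, 0.1, 0.1]
gripper_width: 0.4
time_s: 13.42
ee_pos: [502.0, 181.9, 374.5]
ee_rot: [180.0, 12.0, -180.0]
force: [0.4, -0.0, -0.1]
gripper_width: 0.7
[ 21.4   5.   85.2  -4.4  78.6 -68.2] [501.99710564 181.93236838 374.54042584] [ 179.98798577   12.00132347 -179.96814126] [ 0.37765832 -0.03874627 -0.05296949]
[[-0.978 -0.001  0.208]
 [-0.001  1.     0.   ]
 [-0.208  0.    -0.978]]
```

```bash
python3 -m creep '[[1,11.4,3.6,56,0,0,0],[1,11.4,3.6,56,0,0,0],[1,11.4,3.6,56,0,0,0],[1,11.4,3.6,56,0,0,0],[1,11.4,3.6,56,0,0,0]]';  python3 -m creep '[[1,5,3.6,25,0,0,0],[1,4.4,0,20,0,0,0],[1,0,0,0,0,0,0]]'
python3 - <<'E'
from workcell import state, grab_frame
import cv2,pickle
from h import crop
s=state();print(s["ee_pos"],s["ee_rot"],s["force"])
for n in("scene","side","wrist"):
    f=grab_frame(n);cv2.imwrite(f"pics/{n}9.png",f["frame"][:,:,::-1])
crop("scene9","p1",190,150,310,275,4);crop("side9","p2",210,190,330,330,4)
cv2.imwrite("pics/p.png",cv2.resize(cv2.hconcat([cv2.copyMakeBorder(cv2.imread("pics/p1.png"),0,60,0,0,0),cv2.imread("pics/p2.png")]),(800,466)))
E
```

```text
time_s: 14.05
ee_pos: [507.0, 200.2, 86.5]
ee_rot: [180.0, 12.0, 179.9]
force: [-0.1, -0.1, -0.8]
gripper_width: 0.5
time_s: 14.42
ee_pos: [505.9, 203.1, 40.3]
ee_rot: [-179.9, 11.7, 180.0]
force: [0.5, 0.1, 0.1]
gripper_width: 0.3
[505.89337949 203.11776161  40.30942161] [-179.88165358   11.7461593   179.96713372] [0.50130078 0.12212259 0.08028863]
```

View pics/p.png

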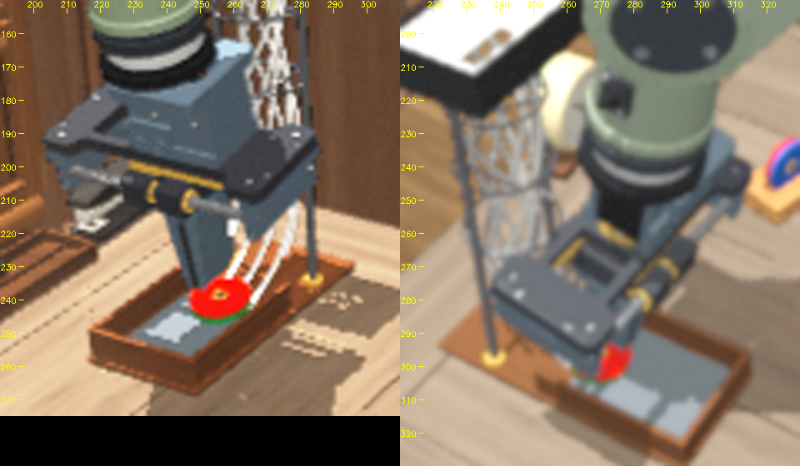

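View pics/wrist9.png

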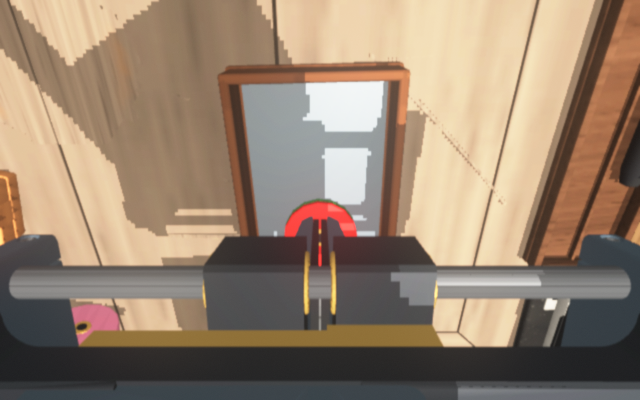

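Clear of the tower, with the fingers centred over the tag. Lowering in small steps.

```bash
python3 -m creep '[[1,1.5,0,7,0,0,0],[1,1.5,0,7,0,0,0],[1,1,0,4,0,0,0],[1,0,0,0,0,0,0]]';  python3 -m creep '[[1,0.2,0,1.5,0,0,0],[1,0,0,0,0,0,0]]'
```

```text
time_s: 15.08
ee_pos: [505.7, 203.5, 23.4]
ee_rot: [-180.0, 12.0, 180.0]
force: [0.2, 0.3, -0.3]
gripper_width: 0.2
time_s: 15.32
ee_pos: [506.2, 203.6, 22.3]
ee_rot: [-180.0, 12.0, 180.0]
force: [0.1, 0.3, 0.3]
gripper_width: 0.2
```

```bash
python3 -m creep '[[1,0.2,0,1,0,0,0],[1,0,0,0,0,0,0]]'
```

```text
time_s: 15.58
ee_pos: [506.1, 203.6, 21.2]
ee_rot: [-180.0, 12.0, 180.0]
force: [0.2, -0.2, 0.1]
gripper_width: 0.4
```

```bash
python3 -m creep '[[1,0.4,0,2,0,0,0],[1,0,0,0,0,0,0]]'
```

```text
time_s: 15.82
ee_pos: [506.0, 203.5, 19.0]
ee_rot: [-180.0, 12.0, 180.0]
force: [-0.4, 0.3, 0.6]
gripper_width: 0.4
```

```bash
python3 -m creep '[[1,0.2,0,1,0,0,0],[1,0,0,0,0,0,0]]'
```

```text
time_s: 16.08
ee_pos: [506.1, 203.6, 18.1]
ee_rot: [-180.0, 12.0, 180.0]
force: [-0.4, -0.4, 1.0]
gripper_width: 0.5
```

```bash
python3 -m creep '[[1,0.2,0,1,0,0,0],[1,0,0,0,0,0,0]]'
```

```text
time_s: 16.32
ee_pos: [506.3, 203.6, 17.3]
ee_rot: [-180.0, 12.0, 180.0]
force: [0.1, 0.1, 1.9]
gripper_width: 0.4
```

```bash
python3 -m creep '[[1,0.2,0,1,0,0,0],[1,0,0,0,0,0,0]]'
```

```text
time_s: 16.58
ee_pos: [506.4, 203.6, 17.0]
ee_rot: [180.0, 12.1, 180.0]
force: [-3.0, -1.2, 8.2]
gripper_width: 0.7
```

Contact at about 8 N. Drawing the tag forward.

```bash
python3 -m creep '[[1,4,0,-0.7,0,0,0],[1,4,0,-0.7,0,0,0]]'
```

```text
time_s: 16.82
ee_pos: [500.0, 204.5, 17.1]
ee_rot: [179.9, 12.3, 180.0]
force: [1.8, 0.3, 5.6]
gripper_width: 0.2
```

```bash
python3 -m creep '[[1,4,0,-0.5,0,0,0],[1,4,0,-0.5,0,0,0]]'
```

```text
time_s: 17.08
ee_pos: [493.0, 205.0, 17.1]
ee_rot: [179.8, 12.4, 180.0]
force: [3.2, 0.7, 7.7]
gripper_width: 0.9
```

```bash
python3 -m creep '[[1,4,0,-0.6,0,0,0],[1,4,0,-0.6,0,0,0],[1,4,0,-0.6,0,0,0]]'
python3 - <<'E'
from workcell import state, grab_frame
import cv2
from h import crop
for n in("scene","side"):
    f=grab_frame(n);cv2.imwrite(f"pics/{n}10.png",f["frame"][:,:,::-1])
crop("scene10","q1",190,150,310,275,4);crop("side10","q2",210,190,330,330,4)
cv2.imwrite("pics/q.png",cv2.resize(cv2.hconcat([cv2.copyMakeBorder(cv2.imread("pics/q1.png"),0,60,0,0,0),cv2.imread("pics/q2.png")]),(800,466)))
E
```

```text
time_s: 17.45
ee_pos: [482.0, 205.6, 17.0]
ee_rot: [179.7, 12.5, 180.0]
force: [3.5, 1.4, 10.8]
gripper_width: 0.6
```

View pics/q.png

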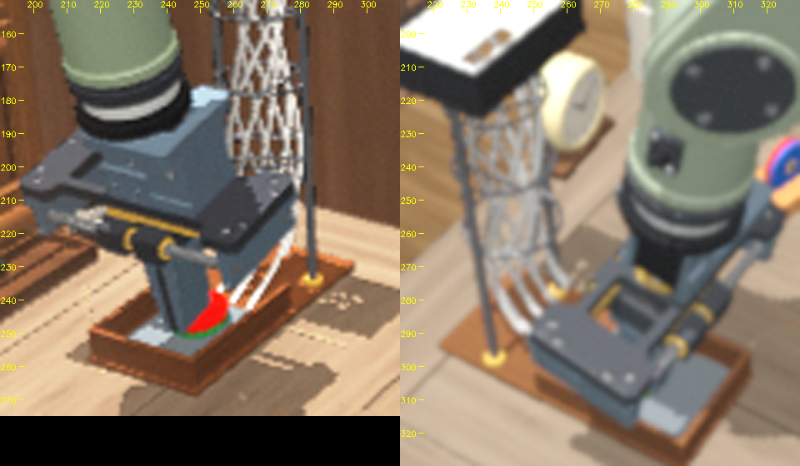

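The tag has moved forward. I'll lift off and look.

```bash
python3 -m creep '[[1,-1,0,-5,0,0,0],[1,-4,0,-20,0,0,0],[1,-10,0,-50,0,0,0],[1,-10,0,-50,0,0,0],[1,-10,0,-50,0,0,0]]'; python3 -m creep '[[1,-10,0,-50,0,0,0],[1,-10,-60,0,0,0,0],[1,0,-60,0,0,0,0],[1,0,-60,0,0,0,0],[1,0,0,0,0,0,0]]'
python3 - <<'E'
from workcell import state, grab_frame
import cv2,pickle
from h import crop
for n in("scene","side"):
    f=grab_frame(n);cv2.imwrite(f"pics/{n}11.png",f["frame"][:,:,::-1]);pickle.dump(f,open(f"{n}11.pkl","wb"))
crop("scene11","r1",210,215,310,275,8);crop("side11","r2",220,260,325,330,7)
E
```

```text
time_s: 18.18
ee_pos: [474.5, 203.2, 193.7]
ee_rot: [-179.9, 11.9, 180.0]
force: [0.5, 0.3, -0.4]
gripper_width: 0.4
time_s: 18.8
ee_pos: [483.6, 20.0, 245.1]
ee_rot: [-180.0, 11.8, 179.6]
force: [-0.4, 0.2, 1.3]
gripper_width: 0.6
```

View pics/r1.png

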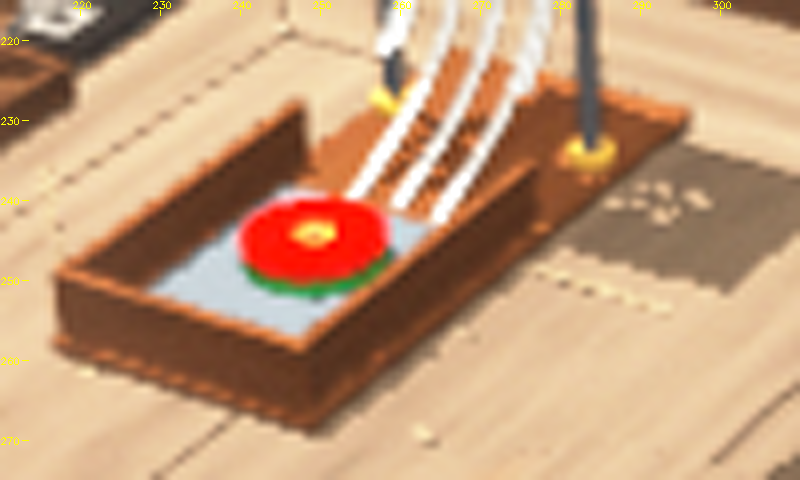

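View pics/r2.png

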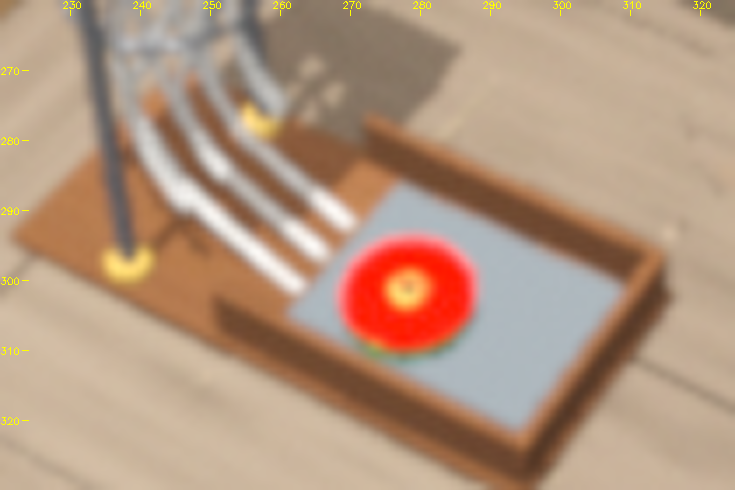

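View pics/scene11.png

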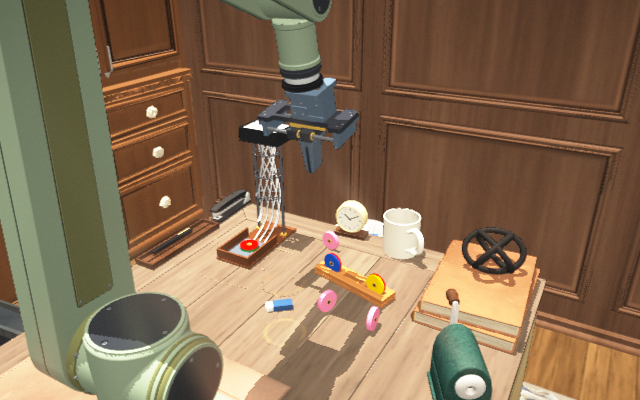

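The tag now lies flat, red up, clear of the rod ends and wholly on the tray floor at scene (249,245). Blue and yellow stand untouched, and the gripper touches nothing. Handing in.

```bash
python3 -c "
from workcell import job_done,state
s=state();print(s['time_s'],s['force'],abs(s['qvel']).max());print(job_done())"
```

```text
18.9 [-0.15345515 -0.9994351   0.11257667] 2.4854690828507313
the job is handed in; nothing more can be done
None
```

I took the green tag from the stand and dropped it through the tower on edge, green side to the tray. It turned over on the way down and now lies in the tray with its red side up. I handed the job in at 18.9 s.

- **After the drop:** the tag came to rest red-up but tilted about 12°, with its rear edge on the rod tips. I pressed it lightly with closed fingers and drew it forward off the rods. The highest force reading during this was about 11 N upward on the tool.
- **Last pictures (scene and side):** the tag looks flat on the tray floor and clear of the rods. The blue and yellow tags are still in the stand, and nothing else appears moved. The gripper is well clear of everything, and the wrist force read about 1 N or less.
- **What disagreed:** the cameras differed by a few mm on where the hopper was, so I aimed between their estimates. I judged the final flatness by eye and did not repeat the tilt measurement. The arm was still settling at about 2.5°/s in the reading just before hand-in.

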